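# Reset a tripped microscope lamp supply through its shuttered well

### The arm

A 6-joint arm with a two-finger parallel gripper is mounted at the origin on the work surface. World frame = base frame: x ahead of the robot, y to its left, z up, the work surface at z = 0. Lengths are in m, angles in rad, forces in N, time in s.
With the tool pointing down it reaches from about 0.35 to 0.8 m from the base axis. Payload 7.3 kg.
Tool frame: the origin (TCP) lies between the finger pads; the fingertips stand 25 mm ahead of it and the grasp point (between the pads) lies 6 mm ahead of it (r.tip_extent is the distance from the TCP to the fingertips, in m); z points along the fingers, y is the direction in which the jaws open and shut (so a half turn about z gives the same grasp; the last joint's range is limited). The gripper opens to 85 mm and grips with 20 to 120 N. Pads are 22 mm wide; open, the fingers measure 114 mm over their backs; the gripper's body (76 mm by 85 mm) begins 54 mm behind the grasp point. The pads swing forward as they close: fully open they stand 13 mm farther back than shut.
Start: joints at [1.106, 0.342, 1.524, -0, 1.275, -0.146], TCP at [0.165, 0.499, 0.233] pointing down, gripper open.
Joint ranges: [-2.53, 2.53], [-0.77, 2.02], [0.04, 2.7], [-1, 4.14], [0.28, 2.66], [-3.11, 3.11]. Speed limits (rad/s): [2.57, 2.57, 3.14, 3.14, 3.14, 3.14].

### API

Orientations are given as a unit quaternion [x, y, z, w].
In Python, from workcell import r, command_gripper, optics gives the robot as it stands. The module is installed in compiled form; this text tells all that it offers. Calls block until the motion is done:
- r.reach(position, orientation): joint-space move of the TCP to a pose.
- r.move_straight(position, orientation=None, speed=0.15, max_force=None): straight line of the TCP; orientation=None keeps the orientation; speed is the mean speed in m/s. With max_force (N) it stops when the force on the tool has changed by that much, and returns True; else False.
- r.movej(angles): joint-space move.
- command_gripper(opening, force=None): finger opening in m; force is the grip in N (None keeps the last); returns when the fingers have stopped.
- r.hold(seconds).
- r.solve_ik(position, orientation): joint angles nearest the present ones, or None.
- r.read_state(): the state.
- optics.get_image(name): name is "scene" or "top" or "wrist"; returns (picture, depth): 480x640x3 uint8, red, green, blue; 480x640 float32, m along the optical axis (not along the pixel's ray), 0 where there is no reading.
- optics.camera_model(name): a dict with "K" (3x3 intrinsics, pixels), "R" (3x3) and "t" (3): a world point X has camera coordinates R X + t; the wrist camera has in their place "tool_from_camera" (4x4, takes a point from camera to tool coordinates, whose origin is the TCP and whose axes are the flange's). Camera axes: x right, y down, z forward; pixel columns grow to the right and rows downward; lengths in m; the calibration is good to about 2 mm. A picture is of the moment at which its call begins: read the wrist's pose just before it. camera_model takes no time and is no camera call.
A pose or a line that the arm cannot do raises r.PlanningError and nothing moves.
- r.finish_job(): hands the job in, once; it reports no verdict.
The state is a dict: "time_s": time; "joint_positions": joint angles; "dq": joint speeds; "tau": joint torques, N m; "eef_pos": TCP position; "eef_rot": TCP orientation; "contact_force": force on the tool from outside, world axes, zero at the start; "torque": the same for the moment, N m; "grip_width": finger opening in m.
Only numpy, scipy, OpenCV 4.12 (cv2) and the standard library are available. Lean on these libraries where they do the work, as an engineer would, in place of code of your own. Each camera call takes 0.05 s, during which the arm holds its last target.

### The job

The microscope lamp supply with the amber lamp has tripped. With the closed fingertips, push its grey dust shutter fully open, reach into the well and press the sunken red reset key all the way down for half a second, then come out and push the shutter fully closed again. Only push, gently: do not pinch the shutter, do not lift, tip or shove the supply out of its place, and leave the other supply (green lamp) and the things around alone.

Things in the scene. Friction and masses are not known exactly. Their poses are not given: they have to be found in the camera images.
- supply: white box with a blue band, lit amber lamp on top (x=0, y=+75): a microscope lamp supply standing loose, about 0.9 kg, 120 (x) x 190 (y) x 60 (z) mm. Origin: centre of its underside, z up. The tripped one, to be reset. Two black guide rails on its top, 6 mm high, run along y at x=+-39.5.
- well_mouth (a point): centre of the mouth of the square well in the amber-lamp supply's flat top, at x=0, y=-50, z=60 mm in its frame. The well is 46 x 46 mm with upright walls along the supply's x and y; its floor is 30 mm below the mouth and the red key stands in its middle. The shutter covers it when closed.
- shutter (a joint): grey dust shutter of the amber-lamp supply, a plate 70 (x) x 60 (y) x 4 mm on the supply's top that slides along the supply's +y: 0 m = fully closed (centred over the well), 0.064 m = fully open at its stop (its edge 11 mm clear of the well). Stays where left; about 1 N to slide; starts up to 10 mm open.
- shutter_ridge (a point): top middle of the shutter's blue push ridge, an upright bar 44 (x) x 8 (y) x 12 (z) mm on the middle of the plate. It is 76 mm above the bench, 12 mm above the plate's upper face, at x=0, y=-50 mm + shutter value in the supply's frame. Push its long faces sideways, from -y to open, from +y to close; 26 mm of plate lies on each side.
- reset_key (a joint): the supply's red reset key, a spring push button in the well: 0 = up, 0.005 m = fully down (stop). It starts to give at about 1.2 N and is fully down at 4 N; it springs back by itself.
- reset_key_top (a point): centre of the reset key's top face, 24 mm in diameter, at x=0, y=-50, z=42 mm in the supply's frame when up: sunk 18 mm below the supply's top. The axis is vertical and the key goes down.
- twin: white box with a blue band, lit green lamp on top (x=0, y=+75): a microscope lamp supply standing loose, about 0.9 kg, 120 (x) x 190 (y) x 60 (z) mm. Origin: centre of its underside, z up. Same build as the tripped one, grey shutter and red key too, but it works: leave it alone.
- twin_shutter (a joint): shutter of the green-lamp supply, as the other; starts up to 10 mm open; leave it.
- twin_key (a joint): red key of the green-lamp supply, as the other; leave it.
- oil_bottle_mid (a point): centre, half-way up, of a small amber oil bottle, 32 mm diameter, 70 mm tall, standing loose; leave it.
- slide_box_mid (a point): centre, half-way up, of a closed blue slide box with white lid, 34 x 86 x 36 mm, loose; leave it.
- objective_mid (a point): centre, half-way up, of a black and steel objective lens with a yellow ring, 32 mm diameter, 46 mm tall, standing loose; leave it.

How it is judged:
On the way, in this order (a step that is already met when the one before it is completed fails the run):
1. the shutter of the amber-lamp supply is fully open (at least 56 of 64 mm) (value of joint shutter above 0.056 m), for 0.1 s.
2. the sunken reset key is pressed down (at least 4 of 5 mm) by the fingers for 0.3 s with the shutter open (value of joint reset_key above 0.004 m and value of joint shutter above 0.05 m and contact force between the fingers and reset_key above 0.5 N), for 0.3 s.
3. the key is up again and the shutter is closed (within 4 mm) (value of joint reset_key below 0.001 m and value of joint shutter below 0.004 m), for 0.2 s.
At the end, for the whole second after the job is handed in: The amber-lamp supply stands upright within 25 mm of where it was, its shutter is closed to within 4 mm and its reset key is up; the green-lamp supply and the bottle, slide box and objective are within 20 mm of where they were, the green-lamp supply's shutter less than 20 mm open and its key up (all of step 3 and distance of supply from where it was at the start of the episode below 0.025 m and angle between supply's own z axis and vertical below 0.05 rad and linear speed of supply below 0.01 m/s and value of joint twin_shutter below 0.02 m and value of joint twin_key below 0.002 m and distance of each of twin, oil_bottle_mid, slide_box_mid, objective_mid from where it was at the start of the episode below 0.02 m); the robot touches nothing.
It fails at once if the supply is lifted (over 6 mm), tipped (over 0.1 rad) or shoved more than 25 mm (height (world z) of supply above 0.006 m or angle between supply's own z axis and vertical above 0.1 rad or distance of supply from where it was at the start of the episode above 0.025 m).
It fails at once if the shutter is pinched or forced (fingers on it with more than 30 N) (contact force between the fingers and shutter above 30 N).
It fails at once if the key is forced (fingers on it with more than 40 N) (contact force between the fingers and reset_key above 40 N).
It fails at once if the green-lamp supply is moved over 20 mm, its shutter pushed open over 20 mm or its key pressed (not (value of joint twin_shutter below 0.02 m and value of joint twin_key below 0.002 m and distance of twin from where it was at the start of the episode below 0.02 m)).
It fails at once if the bottle, slide box or objective is moved or lifted more than 20 mm (not (distance of each of oil_bottle_mid, slide_box_mid, objective_mid from where it was at the start of the episode below 0.02 m)).
It also fails if it takes over 48 s, if anything falls off the work surface, if the arm or the gripper's body presses on something with over 40 N, if the wrist force passes 120 N, or if a joint passes its speed limit or range.

## Working session

There is one attempt and no reset: what is moved stays moved. The work goes in short steps, each a Python script; the robot and the scene stay as the last script left them, time stands still between calls to the robot, and variables do not carry over. Pictures are saved under pics/ and viewed, and the job is handed in when it is done.

```bash
mkdir -p pics; python3 - <<'E'
from workcell import r, optics
import cv2,numpy as np
for n in ("scene","top","wrist"):
    p,d=optics.get_image(n); cv2.imwrite(f"pics/{n}0.png",p[:,:,::-1]); np.savez(f"{n}0.npz",p=p,d=d)
    m=optics.camera_model(n); print(n,{k:np.round(v,4).tolist() for k,v in m.items()})
s=r.read_state(); print(s['time_s'],s['eef_pos'],s['eef_rot'],s['grip_width'],r.tip_extent)
E
```

```text
scene {'K': [[589.6876, 0.0, 312.8881], [0.0, 589.6876, 249.9641], [0.0, 0.0, 1.0]], 'R': [[-0.0482, 0.9988, -0.002], [0.7366, 0.0342, -0.6754], [-0.6746, -0.034, -0.7374]], 't': [0.0411, -0.3974, 1.3896]}
top {'K': [[520.5723, 0.0, 320.9184], [0.0, 520.5723, 238.8263], [0.0, 0.0, 1.0]], 'R': [[-0.0135, -0.9999, 0.0046], [-0.9927, 0.0129, -0.1203], [0.1202, -0.0062, -0.9927]], 't': [-0.0221, 0.6302, 0.8172]}
wrist {'K': [[411.2024, 0.0, 319.6723], [0.0, 411.2024, 243.2055], [0.0, 0.0, 1.0]], 'tool_from_camera': [[-0.0007, -0.9656, -0.2599, 0.0666], [1.0, -0.0005, -0.0011, -0.0], [0.0009, -0.2599, 0.9656, -0.1409], [0.0, 0.0, 0.0, 1.0]]}
0.15 [0.16440659 0.49829466 0.23249607] [ 1.58738344e-01  9.87320524e-01 -5.43417568e-04 -1.62828862e-04] 0.085599085400564 0.025
```

View pics/top0.png

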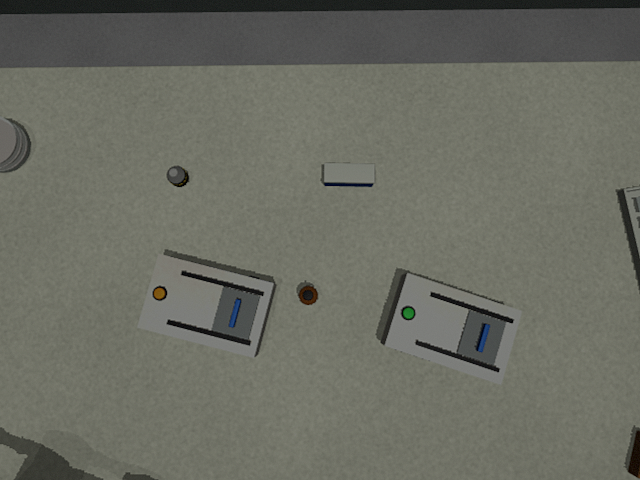

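View pics/scene0.png

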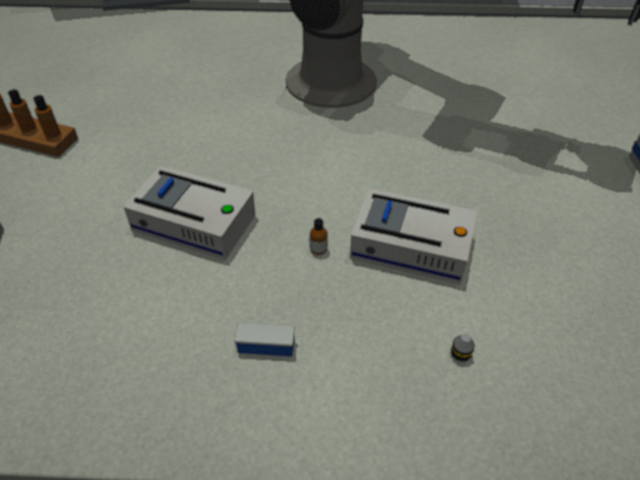

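The amber supply is on the left of the top view: lamp at (159,293), ridge at (235,313). The bottle stands off its −y end at (308,294). The green supply is on the right. Next I'll measure.

```bash
cat > h.py <<'E'
import numpy as np,cv2
from workcell import r, optics
def ray(n,uv,z):
    m=optics.camera_model(n);K,R,t=m['K'],m['R'],m['t']
    uv=np.atleast_2d(uv).astype(float)
    d=np.c_[uv,np.ones(len(uv))]@np.linalg.inv(K).T@R   # rows R^T K^-1 u
    c=-R.T@t
    return c+d*((z-c[2])/d[:,2])[:,None]
def blobs(mask,amin):
    n,l,s,c=cv2.connectedComponentsWithStats(mask.astype(np.uint8))
    return [(l==i,c[i],s[i]) for i in range(1,n) if s[i,4]>=amin]
def measure(n,p,verbose=True):
    hsv=cv2.cvtColor(p,cv2.COLOR_RGB2HSV);h,s,v=cv2.split(hsv)
    out={}
    for name,mk,z,am in (('amber',(h>10)&(h<24)&(s>170)&(v>140),.063,25),('green',(h>45)&(h<75)&(s>150)&(v>90),.063,25),('blue',(h>100)&(h<125)&(s>110)&(v>70),.076,40)):
        for m,c,st in blobs(mk,am):
            w=ray(n,c,z)[0]
            ys,xs=np.nonzero(m); P=ray(n,np.c_[xs,ys],z)[:,:2]
            rect=cv2.minAreaRect((P*1000).astype(np.float32))
            if verbose: print(n,name,np.round(c,1),st[4],np.round(w,4),'rect',np.round(rect[1],1),round(rect[2],1))
E
python3 - <<'E'
from h import *
for n in ("top","scene"):
    z=np.load(n+"0.npz"); measure(n,z['p'])
    # rails
    p=z['p']; v=p.max(2)
    for m,c,st in blobs(v<45,60):
        if st[4]<1500:
            ys,xs=np.nonzero(m);P=(ray(n,np.c_[xs,ys],.066)[:,:2]*1000).astype(np.float32)
            L=cv2.fitLine(P,cv2.DIST_L2,0,.01,.01).ravel()
            print(n,'dark',np.round(c,1),st[4],np.round(P.mean(0),1),'dir',round(np.degrees(np.arctan2(L[1],L[0])),1))
    img=cv2.resize(p[240:370,120:290] if n=="top" else p[180:290,340:490],None,fx=4,fy=4,interpolation=cv2.INTER_NEAREST)
    cv2.imwrite(f"pics/{n}0c.png",img[:,:,::-1])
E
```

```text
top green [408.2 312.7] 84 [ 0.5083 -0.1656  0.063 ] rect [15.7 14. ] 89.2
top blue [234.1 313. ] 142 [0.5118 0.1052 0.076 ] rect [ 7.7 43.1] 74.9
top blue [483.6 337.7] 137 [ 0.469 -0.278  0.076] rect [ 7.3 43.1] 70.3
top dark [182.5 179.9] 86 [724.9 191.2] dir -33.5
top dark [345.8 184.2] 117 [714.4 -71.6] dir 88.3
top dark [629.6 232. ] 515 [ 631.2 -523. ] dir 7.9
top dark [222.  282.9] 323 [558.7 126.2] dir 74.8
top dark [393.  308.6] 262 [ 515.2 -141.5] dir -19.3
top dark [307.4 294.6] 90 [538.7  -7.9] dir 73.1
top dark [471.9 307.5] 338 [ 515.  -265.1] dir 70.6
top dark [208.8 332.2] 371 [482.6 145.9] dir 75.0
top dark [479.8 336.4] 66 [ 470.3 -275.3] dir -18.9
top dark [457.  355.8] 340 [ 441.3 -238.5] dir 70.9
top dark [635.1 456. ] 345 [ 288.5 -502.1] dir -11.4
scene amber [460.3 230.2] 41 [0.5425 0.2278 0.063 ] rect [13.  11.9] 82.9
scene green [226.7 208.3] 48 [ 0.5084 -0.1637  0.063 ] rect [12.4 15.6] 2.6
scene blue [165.  185.6] 100 [ 0.4699 -0.2759  0.076 ] rect [ 9.8 47.6] 70.5
scene blue [386.7 209.7] 105 [0.5131 0.1071 0.076 ] rect [ 9.  47.9] 75.4
scene dark [145.8   4.4] 326 [-234.5 -481.9] dir -76.7
scene dark [577.4   8.5] 100 [-260.4  618.2] dir -13.0
scene dark [634.4  12.5] 151 [-244.7  755.4] dir -25.8
scene dark [14.9 97.2] 118 [ 197.8 -653.5] dir 33.3
scene dark [ 40.2 102.9] 118 [ 216.  -593.2] dir 32.0
scene dark [  4.2 115.2] 133 [ 262. -650.] dir 28.2
scene dark [ 28.3 122.2] 112 [ 283.1 -592.6] dir 25.2
scene dark [ 54. 129.] 71 [ 303.3 -533.7] dir 25.4
scene dark [ 65.  143.8] 150 [ 348.5 -496.5] dir -12.4
scene dark [193.5 181.4] 141 [ 445.3 -232.3] dir 70.5
scene dark [413.9 204.1] 172 [486.5 154.9] dir 74.3
scene dark [168.1 209.2] 218 [ 518.3 -262.2] dir 70.3
scene dark [318.  224.3] 69 [542.6  -6.3] dir 2.4
scene dark [399.8 234.8] 256 [560.6 127.2] dir 74.6
scene dark [459.7 355.3] 103 [785.8 197.4] dir 69.8
```

View pics/wrist0.png

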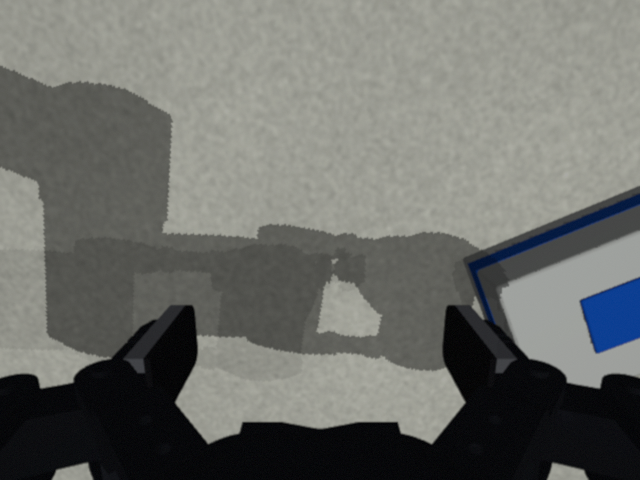

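```bash
cat >> h.py <<'E'
from workcell import command_gripper
A=np.radians(74.9); U=np.array([np.cos(A),np.sin(A)])
ph=(A+np.pi/2)/2; Q=np.array([np.cos(ph),np.sin(ph),0,0])
E
python3 - <<'E'
from h import *
command_gripper(0.0,20)
rd=np.array([.5125,.1063]); s=rd-.035*U
r.reach([*s,.025+.115],Q)
st=r.read_state(); print(st['time_s'],st['eef_pos'],st['eef_rot'],Q,st['grip_width'],st['contact_force'])
for n in ("scene","wrist"):
    p,d=optics.get_image(n); cv2.imwrite(f"pics/{n}1.png",p[:,:,::-1])
    if n=="scene": cv2.imwrite("pics/scene1c.png",cv2.resize(p[80:280,280:500],None,fx=3,fy=3)[:,:,::-1])
E
```

```text
2.9083 [0.50333568 0.07330793 0.14018953] [1.30867419e-01 9.91399863e-01 1.06968654e-04 1.39569162e-04] [0.13139134 0.99133058 0.         0.        ] -0.00014995307614013145 [ 0.10899517  0.96108449 -0.67649185]
```

View pics/scene1c.png

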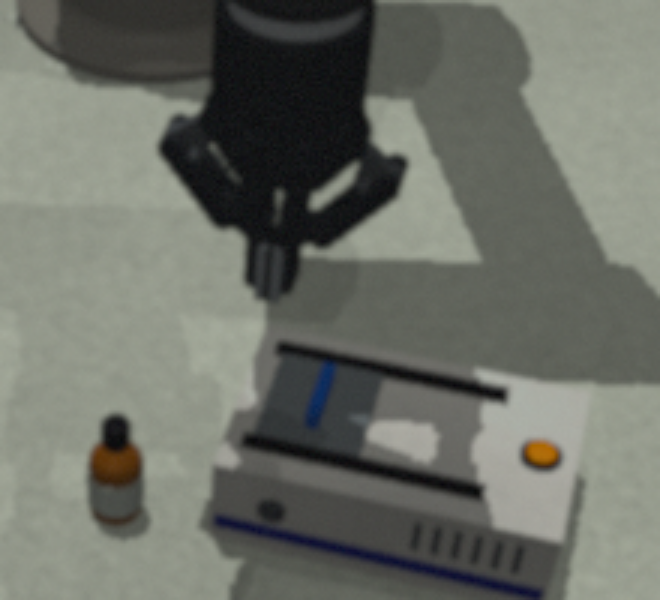

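View pics/wrist1.png

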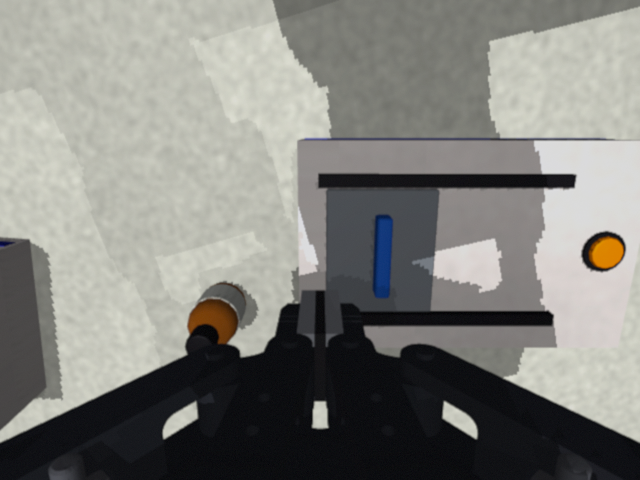

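Wrist view: ridge at (383,256), lamp at (604,251), and the box's −y top edge near column 298. The closed fingers line up with the box axis. The bottle at (215,310) is well clear. I'll cross-check with these points, then descend.

```bash
cat >> h.py <<'E'
from scipy.spatial.transform import Rotation as Ro
def wray(uv,z,pos,rot):
    m=optics.camera_model("wrist");T=np.eye(4);T[:3,:3]=Ro.from_quat(rot).as_matrix();T[:3,3]=pos
    T=T@m['tool_from_camera']; uv=np.atleast_2d(uv).astype(float)
    d=np.c_[uv,np.ones(len(uv))]@np.linalg.inv(m['K']).T@T[:3,:3].T; c=T[:3,3]
    return c+d*((z-c[2])/d[:,2])[:,None]
E
python3 - <<'E'
from h import *
pos=[0.50333568,0.07330793,0.14018953];rot=[.130867,.9914,.0001,.00014]
p=cv2.imread("pics/wrist1.png")[:,:,::-1].copy()
hsv=cv2.cvtColor(p,cv2.COLOR_RGB2HSV);h,s,v=cv2.split(hsv)
def W(n,uv,z):
    w=wray(uv,z,pos,rot)[0];print(n,np.round(uv,1),np.round(w,4),'rel ridge0 along/perp mm',np.round(1e3*np.array([(w[:2]-[.5125,.1063])@U,(w[:2]-[.5125,.1063])@[-U[1],U[0]]]),1))
for m,c,st in blobs((h>100)&(h<125)&(s>110)&(v>100),300): print(st); W('blue',c,.074)
for m,c,st in blobs((h>10)&(h<24)&(s>170)&(v>140),300): print(st);W('amber',c,.063)
W('edge',(298,180),.06);W('shut-',(328,240),.064);W('shut+',(437,240),.064)
W('rail',(447,181),.066);W('rail',(452,318),.066)
W('railend-',(319,176),.066);W('railend+',(576,176),.066)
E
python3 - <<'E'
from h import *
s=np.array([.5125,.1063])-.035*U
hit=r.move_straight([*s,.025+.068],Q,speed=.08,max_force=4)
st=r.read_state(); print(hit,st['time_s'],st['eef_pos'],st['contact_force'])
p,d=optics.get_image("scene")
cv2.imwrite("pics/scene2c.png",cv2.resize(p[130:280,320:490],None,fx=4,fy=4)[:,:,::-1])
E
```

```text
[ 376  219   16   78 1024]
blue [383.5 256.5] [0.5085 0.1065 0.074 ] rel ridge0 along/perp mm [-0.8  3.9]
[591 237  32  31 753]
amber [606.8 252.6] [0.5421 0.2269 0.063 ] rel ridge0 along/perp mm [124.2   2.9]
edge [298 180] [0.4596 0.0729 0.06  ] rel ridge0 along/perp mm [-46.1  42.3]
shut- [328 240] [0.4948 0.0801 0.064 ] rel ridge0 along/perp mm [-29.9  10.2]
shut+ [437 240] [0.5103 0.1375 0.064 ] rel ridge0 along/perp mm [29.6 10.3]
rail [447 181] [0.4797 0.1481 0.066 ] rel ridge0 along/perp mm [31.8 42.5]
rail [452 318] [0.5571 0.1367 0.066 ] rel ridge0 along/perp mm [ 40.9 -35.1]
railend- [319 176] [0.4599 0.0844 0.066 ] rel ridge0 along/perp mm [-34.8  45.1]
railend+ [576 176] [0.4946 0.2131 0.066 ] rel ridge0 along/perp mm [98.5 45.1]
False 3.75 [0.50367015 0.07254293 0.09324768] [-0.81558172  0.16592146  1.02864331]
```

View pics/scene2c.png

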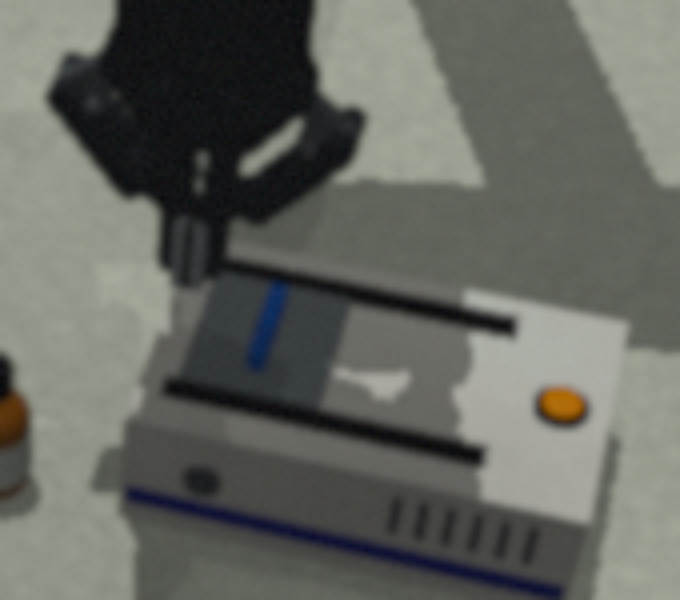

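```bash
python3 - <<'E'
from h import *
m=optics.camera_model("scene")
def pr(X):
    c=m['R']@np.array(X)+m['t'];return (m['K']@c/c[2])[:2]
for X in ([.50367,.07254,.0682],[.5125,.1063,.076],[.5037,.0725,.0932]): 
    u=pr(X);print(u,(u-[320,130])*4)
for f in ("scene",):
    p,d=optics.get_image("wrist");cv2.imwrite("pics/wrist2.png",p[:,:,::-1])
    p,d=optics.get_image("top");cv2.imwrite("pics/top2c.png",cv2.resize(p[240:380,120:330],None,fx=3.5,fy=3.5)[:,:,::-1])
E
```

```text
[365.58995277 208.58126721] [182.35981106 314.32506884]
[386.21792728 209.47310694] [264.8717091  317.89242777]
[366.52893099 197.63866023] [186.11572395 270.55464091]
```

View pics/wrist2.png

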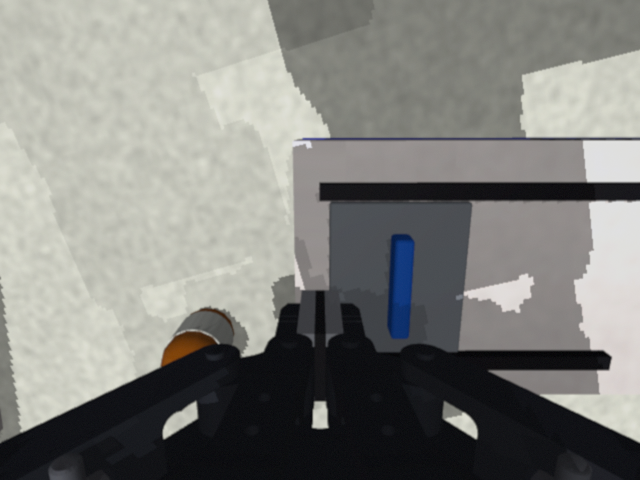

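View pics/top2c.png

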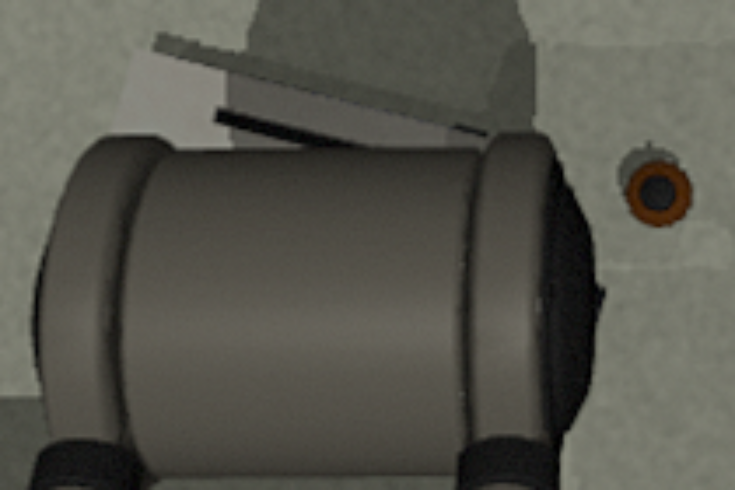

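```bash
python3 - <<'E'
from h import *
m=optics.camera_model("scene")
p,d=optics.get_image("scene")
print(r.read_state()['eef_pos'])
for u in (362,367,372):
  for v in range(184,216,3):
    z=d[v,u]; X=m['R'].T@(np.linalg.inv(m['K'])@[u,v,1]*z-m['t']); print(u,v,p[v,u],np.round(X,4))
p,d=optics.get_image("wrist");m=optics.camera_model("wrist");T=m['tool_from_camera']
for u in (310,330):
  for v in range(284,345,6):
    z=d[v,u]; X=T@np.r_[np.linalg.inv(m['K'])@[u,v,1]*z,1]; print('w',u,v,p[v,u],np.round(X[:3],4))
Ti=np.linalg.inv(T)
for X in ([0.011,0,.025,1],[-.011,0,.025,1],[0.011,.0,.01,1],[0.011,.0145,.025,1]):
    c=Ti@X; print(X,(m['K']@c[:3]/c[2])[:2])
E
```

```text
[0.50372284 0.07251115 0.09352067]
362 184 [19 19 20] [0.5126 0.0627 0.1304]
362 187 [27 29 32] [0.5088 0.0633 0.1207]
362 190 [34 35 37] [0.5104 0.0636 0.1157]
362 193 [36 38 37] [0.5144 0.0638 0.1128]
362 196 [54 56 55] [0.514  0.0642 0.1059]
362 199 [118 122 112] [0.5129 0.0646 0.0982]
362 202 [144 149 136] [0.4146 0.0712 0.0007]
362 205 [132 135 125] [0.4866 0.0671 0.0603]
362 208 [132 131 124] [0.4947 0.067  0.0608]
362 211 [132 131 125] [0.4993 0.0671 0.0581]
362 214 [101  99  94] [0.5119 0.0667 0.0632]
367 184 [31 31 33] [0.5129 0.0707 0.131 ]
367 187 [35 37 37] [0.5146 0.071  0.1261]
367 190 [35 35 37] [0.5134 0.0715 0.1186]
367 193 [40 40 41] [0.514  0.0719 0.1127]
367 196 [44 45 46] [0.5156 0.0722 0.1077]
367 199 [44 47 47] [0.516  0.0726 0.1015]
367 202 [84 84 80] [0.4787 0.0758 0.0603]
367 205 [110 110 105] [0.4871 0.0756 0.0611]
367 208 [107 108 104] [0.4948 0.0755 0.0613]
367 211 [104 103  99] [0.5013 0.0755 0.0604]
367 214 [85 85 82] [0.5102 0.0752 0.0619]
372 184 [18 20 21] [0.5188 0.0782 0.1364]
372 187 [31 33 36] [0.5146 0.079  0.1265]
372 190 [26 29 31] [0.5134 0.0
[... 884 characters left out ...]
 74] [0.0018 0.0044 0.0304]
w 330 290 [60 62 66] [ 0.0116  0.0036 -0.0016]
w 330 296 [60 62 66] [ 0.0122  0.0034 -0.0088]
w 330 302 [60 62 65] [ 0.0118  0.0033 -0.013 ]
w 330 308 [60 61 65] [ 0.0112  0.0032 -0.0166]
w 330 314 [58 59 63] [ 0.0119  0.0031 -0.0227]
w 330 320 [60 61 64] [ 0.0119  0.003  -0.027 ]
w 330 326 [60 61 65] [ 0.0123  0.0029 -0.0317]
w 330 332 [61 61 66] [ 0.0121  0.0028 -0.0351]
w 330 338 [60 60 64] [ 0.0129  0.0027 -0.0402]
w 330 344 [12 11 14] [ 0.0133  0.0026 -0.0442]
[0.011, 0, 0.025, 1] [320.08844461 268.11418325]
[-0.011, 0, 0.025, 1] [320.11148212 315.74870579]
[0.011, 0.0, 0.01, 1] [320.09002654 280.36993636]
[0.011, 0.0145, 0.025, 1] [354.22377496 268.10093264]
```

```bash
python3 - <<'E'
import cv2
p=cv2.imread("pics/wrist2.png")
cv2.imwrite("pics/wrist2c.png",cv2.resize(p[220:380,240:440],None,fx=3.7,fy=3.7,interpolation=cv2.INTER_NEAREST)+40)
E
```

```text
(no output)
```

View pics/wrist2c.png

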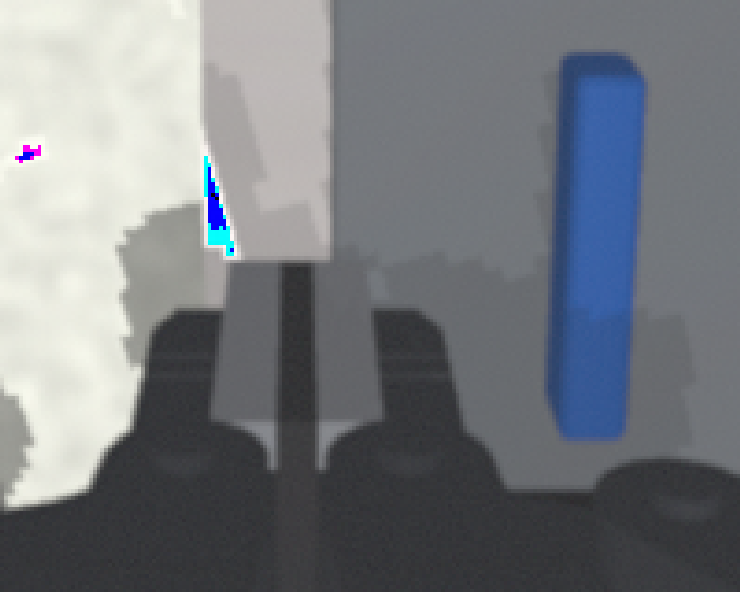

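Both depth views put the closed fingertips at about TCP height (z≈0.096), not 25 mm below it as r.tip_extent says. A slow guarded touch-down on the supply's top will settle which is right before I push anything.

```bash
python3 - <<'E'
from h import *
st=r.read_state(); f0=st['contact_force']; p0=st['eef_pos']; print(st['time_s'])
hit=r.move_straight([p0[0],p0[1],.066],Q,speed=.025,max_force=3)
st=r.read_state(); print(hit,st['time_s'],st['eef_pos'],st['contact_force']-f0)
p,d=optics.get_image("scene")
cv2.imwrite("pics/scene3c.png",cv2.resize(p[130:280,320:490],None,fx=4,fy=4)[:,:,::-1])
E
```

```text
4.0
False 5.2333 [0.50377165 0.0725317  0.06612156] [-0.56084832  0.17081045 -0.13412026]
```

View pics/scene3c.png

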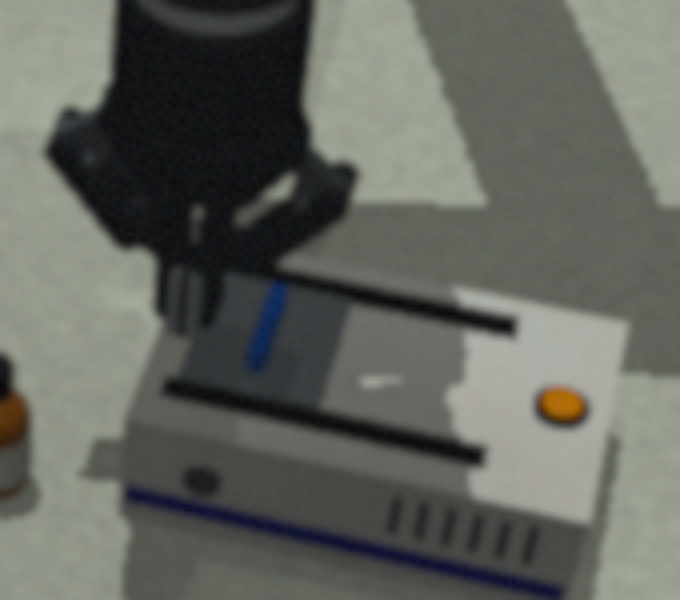

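Still no contact with the TCP at 0.066, so the cameras are right and the tips are about at the TCP. I'll continue the guarded descent to find contact.

```bash
python3 - <<'E'
from h import *
st=r.read_state(); f0=st['contact_force']; p0=st['eef_pos']
hit=r.move_straight([p0[0],p0[1],.056],Q,speed=.015,max_force=2.5)
st=r.read_state(); print(hit,st['time_s'],st['eef_pos'],st['contact_force']-f0)
E
```

```text
True 5.5083 [0.503826   0.07252565 0.06579712] [-0.19510291  0.41081589  4.3845152 ]
```

```bash
python3 - <<'E'
from h import *
rd=np.array([.5115,.1063])
st=r.read_state();p0=st['eef_pos']
r.move_straight([p0[0],p0[1],.0690],Q,speed=.05)
f0=r.read_state()['contact_force']
hit=r.move_straight([*(rd+.038*U),.0690],Q,speed=.04,max_force=8)
st=r.read_state(); print(hit,st['time_s'],st['eef_pos'],st['contact_force']-f0)
p,d=optics.get_image("scene")
measure("scene",p)
cv2.imwrite("pics/scene4c.png",cv2.resize(p[130:280,320:490],None,fx=4,fy=4)[:,:,::-1])
pos,rot=st['eef_pos'],st['eef_rot']
p,d=optics.get_image("wrist");cv2.imwrite("pics/wrist4.png",p[:,:,::-1])
E
```

```text
False 7.725 [0.52119976 0.14296929 0.06894921] [ 0.11414367 -0.51391402 -0.36491879]
scene green [226.6 208.4] 49 [ 0.5086 -0.1638  0.063 ] rect [12.4 15.6] 2.6
scene blue [165.  185.8] 106 [ 0.4704 -0.2758  0.076 ] rect [10.5 49.8] 71.5
scene blue [419.2 216.8] 84 [0.5275 0.1599 0.076 ] rect [ 7.7 44.9] 75.1
```

View pics/scene4c.png

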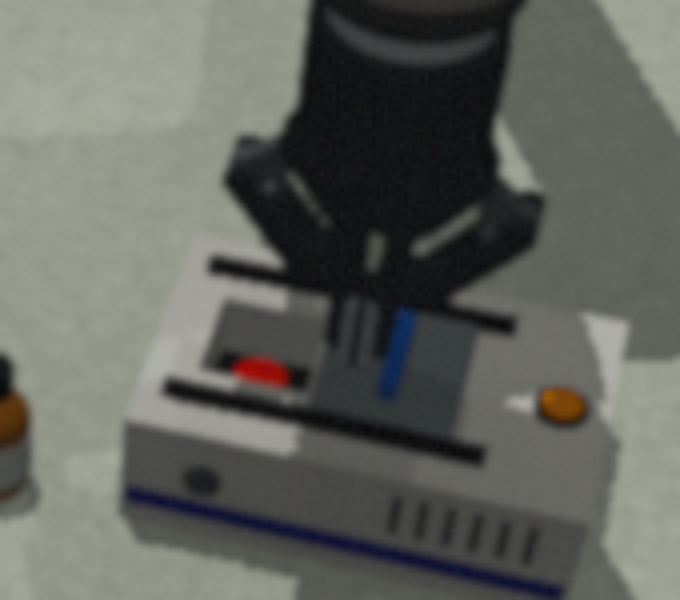

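View pics/wrist4.png

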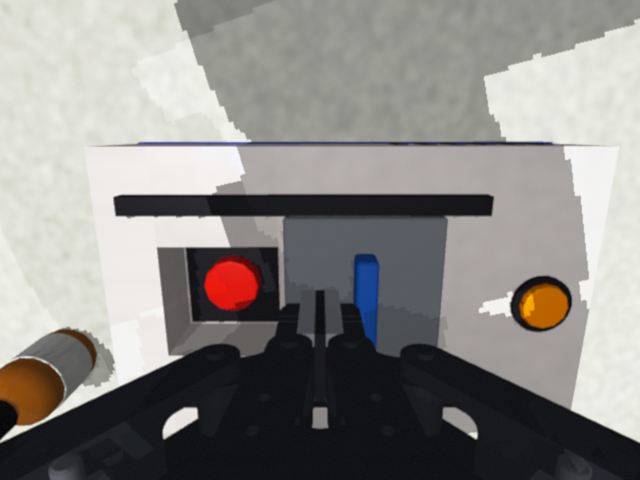

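The picture shows the well and red key uncovered. The ridge has travelled about 55 mm, so I'll push another 6 mm, back off, and locate the well.

```bash
python3 - <<'E'
from h import *
rd=np.array([.5115,.1063])
f0=r.read_state()['contact_force']
hit=r.move_straight([*(rd+.0445*U),.0690],Q,speed=.03,max_force=6)
r.hold(.1)
st=r.read_state(); print(hit,st['time_s'],st['eef_pos'],st['contact_force']-f0)
# back off, up to above well
r.move_straight([*(rd+.035*U),.0690],Q,speed=.08)
r.move_straight([*(rd+.0*U),.105],Q,speed=.12)
st=r.read_state(); pos,rot=st['eef_pos'],st['eef_rot'];print(st['time_s'],pos,rot)
p,d=optics.get_image("wrist");cv2.imwrite("pics/wrist5.png",p[:,:,::-1])
hsv=cv2.cvtColor(p,cv2.COLOR_RGB2HSV);h,s,v=cv2.split(hsv)
def W(n,uv,z):
    w=wray(uv,z,pos,rot)[0];q=w[:2]-rd;print(n,np.round(uv,1),np.round(w,4),'along/perp',np.round(1e3*np.array([q@U,q@[-U[1],U[0]]]),1))
for m,c,b in blobs(((h<6)|(h>174))&(s>180)&(v>100),200): print(b);W('red',c,.042)
for m,c,b in blobs((h>10)&(h<24)&(s>170)&(v>140),300): print(b);W('amber',c,.063)
for m,c,b in blobs((h>100)&(h<125)&(s>110)&(v>70),200): print(b);W('blue',c,.075)
p,d=optics.get_image("scene");measure("scene",p)
hsv=cv2.cvtColor(p,cv2.COLOR_RGB2HSV);h,s,v=cv2.split(hsv)
for m,c,b in blobs(((h<6)|(h>174))&(s>180)&(v>100),20): print('scene red',c,b,ray("scene",c,.042))
cv2.imwrite("pics/scene5c.png",cv2.resize(p[130:280,320:490],None,fx=4,fy=4)[:,:,::-1])
E
```

```text
False 8.2917 [0.5230826  0.14943982 0.0689513 ] [-0.98136271  0.8145217   0.36644002]
9.125 [0.51156686 0.10619102 0.10520234] [1.31778103e-01 9.91279191e-01 1.65744946e-04 2.62379718e-04]
[ 296  239   45   42 1456]
red [317.9 259.6] [0.5085 0.1058 0.042 ] along/perp [-1.2  2.8]
[ 565  256   40   37 1087]
amber [584.4 273.9] [0.5419 0.2268 0.063 ] along/perp [124.3   2.1]
[ 441  230   32   99 2333]
blue [456.1 278.4] [0.523  0.1653 0.075 ] along/perp [59.9  4.3]
scene amber [460.  230.4] 47 [0.543  0.2273 0.063 ] rect [11.5 13.9] 2.6
scene green [226.6 208.4] 49 [ 0.5086 -0.1638  0.063 ] rect [12.4 15.6] 2.6
scene blue [165.  185.8] 105 [ 0.4705 -0.2758  0.076 ] rect [10.5 47.6] 71.5
scene blue [423.3 217.9] 99 [0.5297 0.1665 0.076 ] rect [ 9.1 44.8] 76.1
```

View pics/wrist5.png

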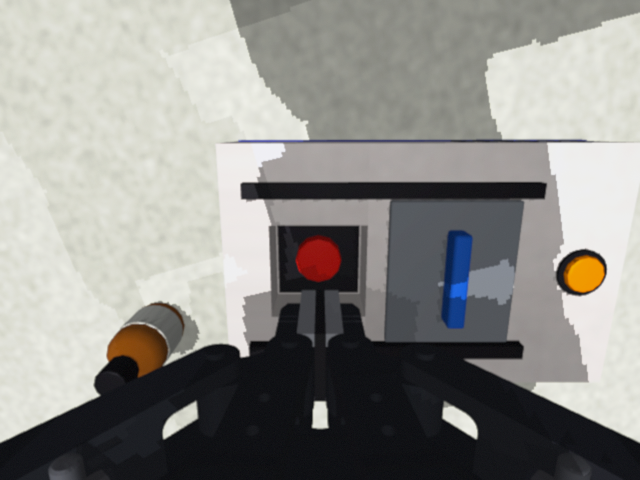

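View pics/scene5c.png

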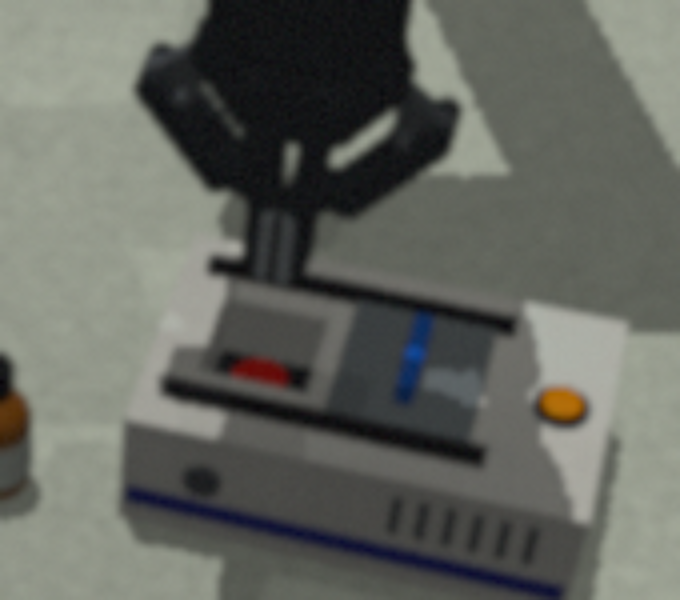

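Both views agree the shutter is about 61 mm open and the key is fully exposed. Key centre is (0.5085,0.106) from the wrist camera and (0.512,0.106) from the fixed cameras. The well has at least 8 mm clearance, so I'll use (0.510,0.106) and press with a force guard.

```bash
python3 - <<'E'
from h import *
c=[.510,.106]
r.move_straight([*c,.075],Q,speed=.08)
r.hold(.15)
f0=r.read_state()['contact_force']
h1=r.move_straight([*c,.047],Q,speed=.06,max_force=5)
st=r.read_state(); print(h1,st['time_s'],st['eef_pos'],st['contact_force']-f0)
if not h1:
    h2=r.move_straight([*c,.0365],Q,speed=.015,max_force=9)
    st=r.read_state(); print(h2,st['time_s'],st['eef_pos'],st['contact_force']-f0)
    for i in range(3):
        r.hold(.2); st=r.read_state(); print(st['eef_pos'],st['contact_force']-f0)
    p,d=optics.get_image("scene"); cv2.imwrite("pics/scene6c.png",cv2.resize(p[130:280,320:490],None,fx=4,fy=4)[:,:,::-1])
E
```

```text
False 10.5167 [0.50995116 0.10598857 0.04675089] [-0.21413173 -0.28937012 -1.56465384]
True 11.1083 [0.51031913 0.10602429 0.03869809] [-1.50012021  0.64193515  5.96924457]
[0.51031842 0.10603816 0.03868454] [-2.17262594 -0.13626273  6.59597148]
[0.51033156 0.10605423 0.0387169 ] [-2.36062971 -0.57027897  6.68752075]
[0.51032918 0.10600812 0.03868627] [-1.4451579  -0.10641339  6.76789758]
```

View pics/scene6c.png

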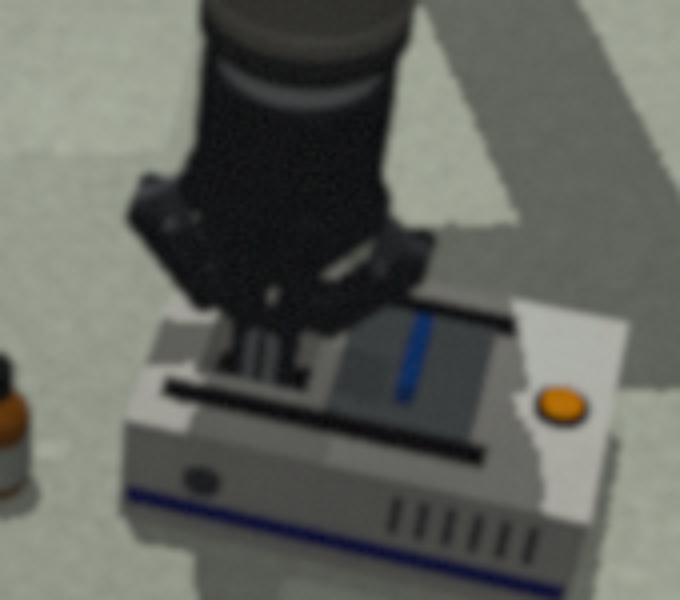

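The tip height is 36.9 mm, which matches the key's fully-down height of 37 mm. It was held about 0.6 s at 6–7 N. Now I'll come out, cross the ridge, and close the shutter.

```bash
python3 - <<'E'
from h import *
rd=np.array([.5105,.1062])
r.move_straight([.510,.106,.105],Q,speed=.10)
r.move_straight([*(rd+.091*U),.105],Q,speed=.15)
r.hold(.1); f0=r.read_state()['contact_force']
hit=r.move_straight([*(rd+.091*U),.0690],Q,speed=.05,max_force=5)
st=r.read_state(); print(hit,st['time_s'],st['eef_pos'],st['contact_force']-f0)
if not hit:
    hit=r.move_straight([*(rd+.021*U),.0690],Q,speed=.04,max_force=8)
    st=r.read_state(); print(hit,st['time_s'],st['eef_pos'],st['contact_force']-f0)
    p,d=optics.get_image("scene"); measure("scene",p);cv2.imwrite("pics/scene7c.png",cv2.resize(p[130:280,320:490],None,fx=4,fy=4)[:,:,::-1])
    p,d=optics.get_image("wrist");cv2.imwrite("pics/wrist7.png",p[:,:,::-1])
E
```

```text
False 14.3 [0.53438647 0.19411847 0.06919284] [0.21075964 0.15159893 0.11179308]
False 16.2 [0.51600928 0.12652047 0.06899213] [0.32519554 0.62824805 0.23610364]
scene green [226.6 208.4] 49 [ 0.5086 -0.1638  0.063 ] rect [12.4 15.6] 2.6
scene blue [165.  185.7] 103 [ 0.4702 -0.2758  0.076 ] rect [10.3 47.6] 70.8
scene blue [388.1 212.8] 54 [0.5204 0.1091 0.076 ] rect [ 7.3 37.2] 74.2
```

View pics/scene7c.png

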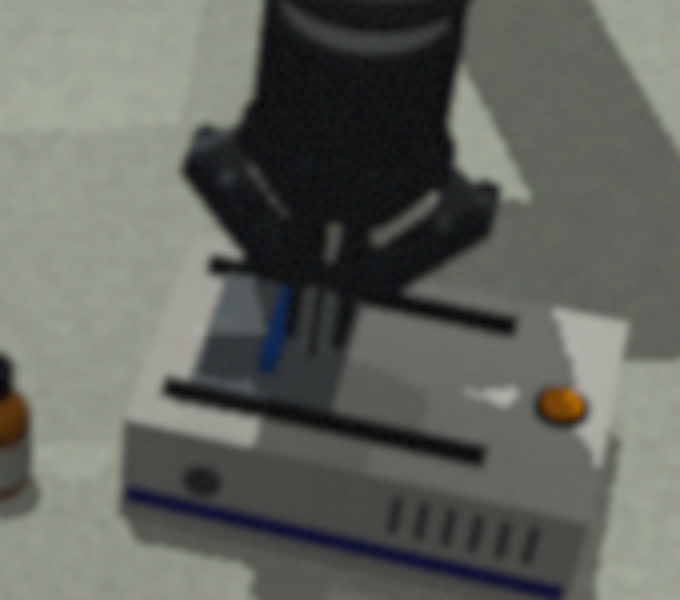

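View pics/wrist7.png

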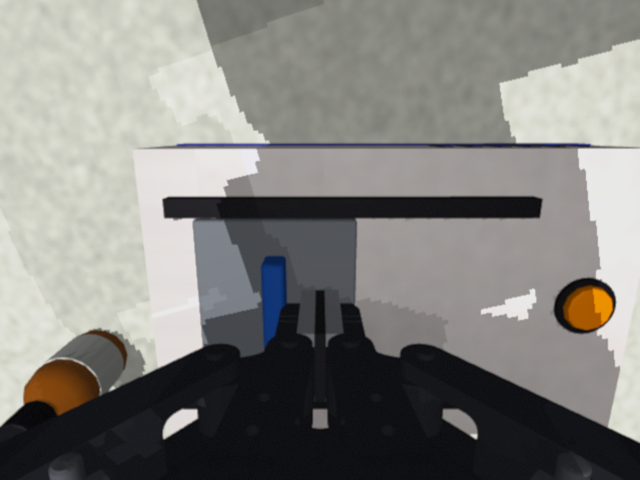

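The shutter is nearly closed. I'll creep to the stop with a light guard, back off, and look.

```bash
python3 - <<'E'
from h import *
rd=np.array([.5105,.1062])
f0=r.read_state()['contact_force']
hit=r.move_straight([*(rd+.0155*U),.0690],Q,speed=.015,max_force=3.5)
st=r.read_state(); q=st['eef_pos'][:2]-rd; print(hit,st['time_s'],st['eef_pos'],q@U,st['contact_force']-f0)
r.move_straight([*(rd+.030*U),.0690],Q,speed=.08)
r.move_straight([*(rd+.030*U),.115],Q,speed=.12)
st=r.read_state(); pos,rot=st['eef_pos'],st['eef_rot']
p,d=optics.get_image("wrist");cv2.imwrite("pics/wrist8.png",p[:,:,::-1])
hsv=cv2.cvtColor(p,cv2.COLOR_RGB2HSV);h,s,v=cv2.split(hsv)
for n,mk,z in (('amber',(h>10)&(h<24)&(s>170)&(v>140),.063),('blue',(h>100)&(h<125)&(s>110)&(v>70),.075)):
    for m,c,b in blobs(mk,400): w=wray(c,z,pos,rot)[0];print(n,b,np.round(w,4),(w[:2]-rd)@U)
p,d=optics.get_image("scene"); measure("scene",p);cv2.imwrite("pics/scene8c.png",cv2.resize(p[130:280,320:490],None,fx=4,fy=4)[:,:,::-1])
E
```

```text
True 16.725 [0.51463479 0.12145162 0.06883998] 0.015802154505299475 [2.62612691 2.80217858 1.38578053]
amber [494 255  36  32 866] [0.5421 0.2267 0.063 ] 0.12451933176575716
blue [ 244  229   23   94 1644] [0.5076 0.1064 0.075 ] -0.0005139068519641263
scene green [226.6 208.4] 49 [ 0.5086 -0.1638  0.063 ] rect [12.4 15.6] 2.6
scene blue [165.1 185.7] 103 [ 0.4702 -0.2757  0.076 ] rect [10.3 47.6] 70.8
scene blue [386.8 208.8] 95 [0.5109 0.1073 0.076 ] rect [ 9.1 46.1] 75.4
```

View pics/wrist8.png

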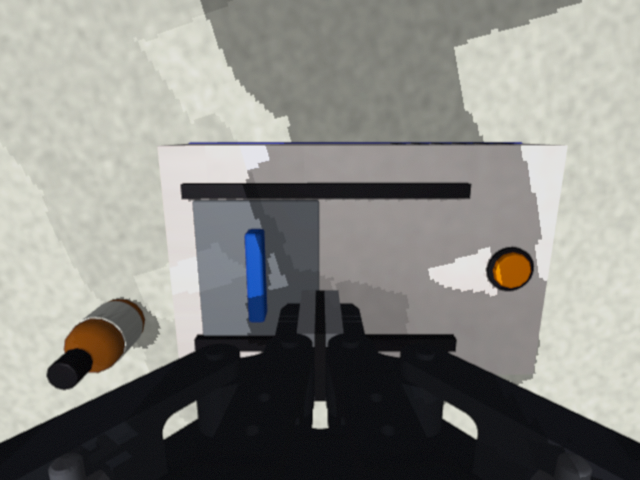

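The shutter is shut: lamp-to-ridge distance is 125.0 mm (nominal 125 when closed), and the stop was felt at +3.5 N. I'll retreat and do a final check.

```bash
python3 - <<'E'
from h import *
r.move_straight([.518,.135,.22],Q,speed=.15)
r.movej([1.106,.342,1.524,0,1.275,-.146])
p,d=optics.get_image("top"); measure("top",p);cv2.imwrite("pics/top9.png",p[:,:,::-1])
p,d=optics.get_image("scene"); measure("scene",p)
print(r.read_state()['time_s'])
E
```

```text
top green [408.2 312.7] 84 [ 0.5083 -0.1656  0.063 ] rect [15.7 14. ] 89.2
top blue [234.5 312.8] 145 [0.512  0.1047 0.076 ] rect [ 7.9 43.1] 74.6
top blue [483.5 337.7] 139 [ 0.4689 -0.278   0.076 ] rect [ 7.4 43.1] 70.6
scene amber [460.3 230.2] 41 [0.5425 0.2278 0.063 ] rect [13.  11.9] 82.9
scene green [226.6 208.3] 47 [ 0.5083 -0.1637  0.063 ] rect [12.4 15.6] 2.6
scene blue [165.  185.6] 99 [ 0.4699 -0.2759  0.076 ] rect [ 9.7 47.6] 70.2
scene blue [386.5 209.6] 106 [0.5128 0.1068 0.076 ] rect [ 9.1 47.9] 75.4
20.475
```

View pics/top9.png

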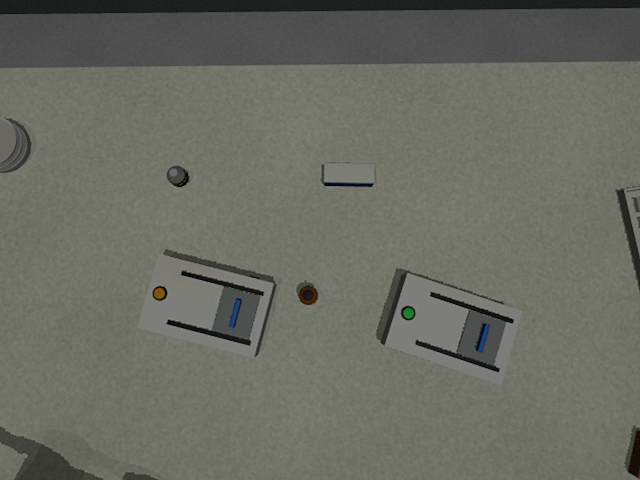

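Nothing else has moved: amber lamp at (159,293), closed ridge at (235,313), and the green supply, bottle, slide box and objective at the same pixels as at the start. Handing in.

```bash
python3 -c "
from workcell import r
r.finish_job()"
```

```text
the job is handed in; nothing more can be done
```

The amber-lamp supply's key has been pressed and its shutter is closed again. The job was handed in at about 20.5 s, and `r.finish_job()` reports no verdict.

- **Opening:** I pushed the shutter to about 61 mm open, judged from the ridge position in the wrist and scene cameras.
- **Key press:** The fingertips went down to 36.9 mm above the bench, against 37 mm when the key is fully down. I held it there for about 0.6 s at 6–7 N.
- **Closing:** I pushed from the +y side until the force guard tripped (set at 3.5 N). The lamp-to-ridge distance then measured 125.0 mm, which is the closed value.
- **Final check:** From the top and scene cameras, the amber supply's lamp was back at its starting position. The green supply measured the same too. The bottle, slide box and objective looked unmoved in the top view. The arm was clear of everything.

**Checks that disagreed:**
- **Fingertip position:** The closed fingertips were not 25 mm ahead of the TCP as `r.tip_extent` says. Depth images put them about level with the TCP. A light touch on the closed shutter plate (about 4 N) put them about 2 mm ahead, and I used that value.
- **Sideways position:** The wrist camera and the fixed cameras differed by about 3 mm on the supply's sideways position, so I used the mean. The well's clearance covered the difference.

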